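# Lower the lever of a ratchet bench jack

### The job

The lever arm of the blue bench jack has been left standing up on its ratchet. Touching the jack only with the fingers and lifting nothing (nothing needs gripping), press the red tab of the pawl all the way down so that the pawl comes free of the teeth, and then push the arm down by its black cross handle, past the teeth, until it lies on the rubber stop. Leave the pawl free, and leave the loose parts round the jack undisturbed.

Things in the scene. Friction and masses are not known exactly. Their poses are not given: they have to be found in the camera images.
- jack: Blue bench jack, bolted down, never moves. Origin: middle of the underside of its base plate (350 x 90 x 10 mm). x: level along the jack, towards the end with cross handle and rubber stop; y: level, along the axle; z up. Blue cheek plates (48 mm wide over all) rise to 102 mm beside the hinge and to 138 mm beside the pawl's pivot, which lies 75 mm behind the hinge (-x) and 42 mm above it.
- jack_hinge (a point): Hinge of the jack's lever arm, on its axle: 30 mm behind the jack's middle (-x) and 85 mm above the surface. Same axes as the jack.
- jack_handle (a point): Centre of the black cross handle at the end of the lever arm, 185 mm from the hinge: a round bar 26 mm thick, 84 mm long, parallel to the axle. Pushed down from above, it swings with the arm in an upright plane, its centre from about 0.23 m above the surface to 85 mm on the stop. The arm is a grey bar 20 x 20 mm; half-way along, a saddle disc 38 mm wide stands 22 mm above its middle line.
- pawl_tab (a point): Middle of the upper face of the red tab on the pawl's tail, 34 mm (along the jack) x 40 x 6 mm. At the start it lies about 131 mm behind the hinge (jack's -x) and 145 mm above the surface; pressed from above it goes down 22 mm, nearly straight, to its end stop at about 123 mm. The point turns with the pawl.
- jack_lever (a joint): Angle of the lever arm in rad: 0 level on the rubber stop, growing as it is raised (about 0.8 to 0.9 at the start). The arm stays where it is left (stiff hinge); with the pawl free about 5 to 8 N at the handle push it down. With the pawl in the teeth it goes down to about 0.8 at most and is then blocked.
- jack_pawl (a joint): Angle of the pawl in rad: 0 to 0.03 in the teeth at the start, 0.38 with the tab pressed fully down. It clears the teeth above about 0.15 and counts as free above 0.25. It stays where it is left; about 3 N on the tab move it.
- piston_mid (a point): Bystander, to be left alone: light-alloy piston standing crown up, 66 x 67 x 57 mm; the point is its centre, half-way up.
- tape_mid (a point): Bystander, to be left alone: roll of black tape lying flat, 58 x 56 x 19 mm; the point is its centre, half-way up.
- plug_mid (a point): Bystander, to be left alone: spark plug lying down, 21 x 74 x 24 mm; the point is its centre, half-way up.
- bearing_mid (a point): Bystander, to be left alone: ball bearing lying flat, 62 x 62 x 16 mm; the point is its centre, half-way up.

How it is judged:
By the outcome, as a careful person would: the job done as asked, in the order asked, and still so for the second after the job is handed in, with the robot touching nothing.
It also fails if it takes over 42 s, if anything falls off the work surface, if the arm or the gripper's body presses on something with over 40 N, if the wrist force passes 120 N, or if a joint passes its speed limit or range.

### The arm

A 6-joint arm with a two-finger parallel gripper is mounted at the origin on a cart in front of the work surface, level with it; the furniture and walls round the work are solid. World frame = base frame: x ahead of the robot, y to its left, z up, the work surface at z = 0. Lengths are in mm, angles in rad, forces in N, time in s.
With the tool pointing down it reaches from about 275 to 1000 mm from the base axis. Payload 8.4 kg.
Tool frame: the origin (TCP) lies between the finger pads; the fingertips stand 11 mm ahead of it and the grasp point (between the pads) lies 8 mm behind it; z points along the fingers, y is the direction in which the jaws open and shut (so a half turn about z gives the same grasp; the last joint's range is limited). The gripper opens to 85 mm and grips with 20 to 120 N. Pads are 22 mm wide; open, the fingers measure 114 mm over their backs; the gripper's body (76 mm by 85 mm) begins 54 mm behind the grasp point. The pads swing forward as they close: fully open they stand 13 mm farther back than shut.
Start: joints at [-1.274, 0.353, 1.633, -0, 1.155, -0.002], TCP at [183.982, -597.309, 242.281] pointing down, gripper open.
Joint ranges: [-2.63, 2.63], [-0.92, 2.1], [0.06, 2.66], [-1.3, 4.44], [0, 2.69], [-3.02, 3.02]. Speed limits (rad/s): [2.22, 2.22, 2.79, 3.14, 3.14, 3.14].

### API

Orientations are given as [roll, pitch, yaw] about the fixed x, y, z axes, in that order (R = Rz(yaw) Ry(pitch) Rx(roll)).
In Python, from rig import r, eyes gives the robot as it stands. The module is installed in compiled form; this text tells all that it offers.
- The arm moves only by the tool servo_tool, never from a script. Its argument "rows" is a list of rows, each a list of 3 entries, a list of its own where there are three numbers: the shift along the world's x, y, z in cm, then the turn about the world's z in rad, then the finger opening in cm, from 0 to 8.54. A call has 1 to 5 rows; each row shifts and turns the commanded pose from where the row before left it; what a row does not reach is not made up. A row lasts 1/12 s, in which the tool goes at most 41.7 mm and 7.16 degrees, less where a joint would pass 70% of its speed; a pose out of reach is approached as far as the arm can. A call is refused whole if a number of a shift passes 4.17 or a number of a turn 0.125, either way. A call with a gripper value outside its range is refused whole. The fingers move at their own pace and stop on an object; "squeeze" is the grip in N (left out, the last holds). Time passes only in rows, so rows that do not move let the fingers close. It gives the time, the measured TCP pose, the force and the opening at its end, in the units of the state.
- r.sense(): the state, without advancing time (a new reading comes with each control period).
- eyes.grab_frame(name): name is "side" or "top" or "wrist"; returns a dict with "frame" (400x640x3 uint8, red, green, blue), "depth" (400x640 float32, mm along the optical axis (not along the pixel's ray), 0 where there is no reading), "vertical_fov" (degrees; the focal length in pixels is half the picture's height over the tangent of half this angle, whatever the lens; pixels are square), "cx", "cy" (the principal point, pixels), "D" ([k1, k2, p1, p2, k3] as OpenCV has them; the pictures are not rectified), "camera_from_world" (4x4, takes a point from world to camera coordinates); the wrist camera has in their place "hand_eye" (4x4, takes a point from camera to tool coordinates, whose origin is the TCP and whose axes are the flange's). Camera axes: x right, y down, z forward; pixel columns grow to the right and rows downward; lengths in mm; the calibration is good to about 2 mm. A picture is of the moment at which its call begins: read the wrist's pose just before it.
- r.sign_off(): hands the job in, once; it reports no verdict.
The state is a dict: "clock": time; "qpos": joint angles; "qvel": joint speeds; "joint_efforts": joint torques, N m; "eef_pos": TCP position; "tcp_rot": TCP orientation; "contact_force": force on the tool from outside, world axes, zero at the start; "wrist_torque": the same for the moment, N m; "opening": opening from 0.0 (shut) to 1.0 (fully open).
Only numpy, scipy, OpenCV 4.12 (cv2) and the standard library are available. Lean on these libraries where they do the work, as an engineer would, in place of code of your own. Each camera call takes 0.05 s, during which the arm holds its last target.

## Working session

There is one attempt and no reset: what is moved stays moved. The work goes in short steps, Python scripts to look and compute and a tool call to move; the robot and the scene stay as the last step left them, time stands still between calls to the robot, and variables do not carry over. Pictures are saved under pics/ and viewed, and the job is handed in when it is done.

Besides the shell and the picture viewer there is one more tool, called by a JSON object that holds its "method" and its "body". servo_tool: Moves the arm, as the interface text tells. Its arguments: {"type":"object","properties":{"rows":{"type":"array"},"squeeze":{"type":"number"}},"required":["rows"]}

```bash
mkdir -p pics
python3 - <<'E'
from rig import r, eyes
import cv2,numpy as np,pickle
print(r.sense())
d={}
for n in ["side","top","wrist"]:
    f=eyes.grab_frame(n); d[n]=f
    cv2.imwrite(f"pics/{n}0.png",f["frame"][:,:,::-1])
    print(n,{k:v for k,v in f.items() if k not in("frame","depth")}, (f["depth"]>0).mean())
pickle.dump(d,open("f0.pkl","wb"))
E
```

```text
{'clock': 0.0, 'qpos': array([-1.27440849e+00,  3.53682004e-01,  1.63415960e+00, -2.35769754e-05,
        1.15518253e+00, -2.39972128e-03]), 'qvel': array([-0.00110289, -0.00124244,  0.00069742,  0.00147833,  0.00161973,
        0.0010465 ]), 'joint_efforts': array([ 6.16715661e-04, -6.05255270e+01, -3.42067015e+01,  4.90270054e-05,
        9.37916804e-03,  1.66068895e-05]), 'eef_pos': array([ 183.83159368, -596.85962107,  241.52962419]), 'tcp_rot': array([-3.14016113e+00,  1.81209802e-05,  2.98797108e-01]), 'contact_force': array([-0.49279703,  0.18549959, -0.5732438 ]), 'wrist_torque': array([-0.00715251,  0.02709263,  0.06916347]), 'opening': 0.9946477581782137}
side {'vertical_fov': 54.443607757501006, 'cx': 319.73088862073587, 'cy': 197.64029984717212, 'D': array([-0.06323106,  0.        ,  0.        ,  0.        ,  0.        ]), 'camera_from_world': array([[ 8.50890727e-01, -5.25322532e-01,  4.60529873e-03,
        -5.10790835e+02],
       [-3.40297449e-01, -5.57832665e-01, -7.56981086e-01,
         2.70312718e+02],
       [ 4.00228207e-01,  6.42541015e-01, -6.53420559e-01,
   
[... 505 characters left out ...]
 -2.19588107e-02, -9.91085513e-01,
         8.94750579e+02],
       [ 0.00000000e+00,  0.00000000e+00,  0.00000000e+00,
         1.00000000e+00]])} 0.99603125
wrist {'vertical_fov': 60.159522829406285, 'cx': 315.23468100973537, 'cy': 199.96912341988116, 'D': array([-0.01447195,  0.        ,  0.        ,  0.        ,  0.        ]), 'hand_eye': array([[ 2.69325564e-04, -9.54138638e-01, -2.99364973e-01,
         7.56755645e+01],
       [ 9.99999647e-01,  4.95136656e-04, -6.78447930e-04,
         1.12409763e+00],
       [ 7.95559956e-04, -2.99364684e-01,  9.54138435e-01,
        -1.32067490e+02],
       [ 0.00000000e+00,  0.00000000e+00,  0.00000000e+00,
         1.00000000e+00]])} 0.99591796875
```

View pics/side0.png

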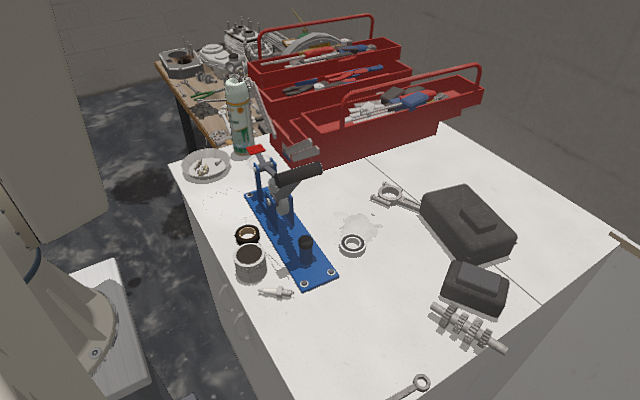

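View pics/top0.png

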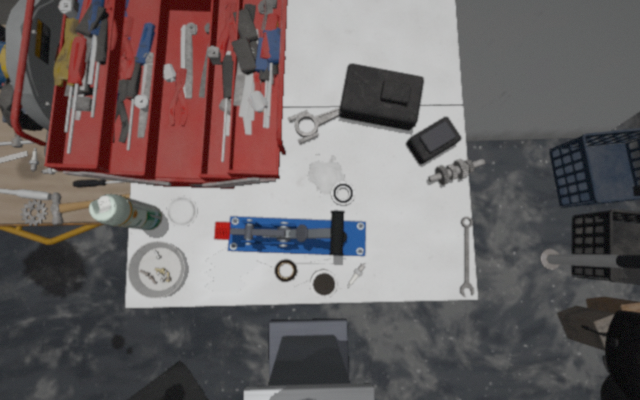

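Side view: red tab at (256,149), black handle at (298,172). Top view: tab at (222,231), handle at x≈338. The jack's +x points to world −y. Next I measure.

```bash
cat > h.py <<'E'
import cv2,numpy as np
def cloud(f):
    h,w=f["depth"].shape; fl=h/2/np.tan(np.radians(f["vertical_fov"]/2))
    K=np.array([[fl,0,f["cx"]],[0,fl,f["cy"]],[0,0,1]])
    u,v=np.meshgrid(np.arange(w),np.arange(h))
    p=cv2.undistortPoints(np.stack([u,v],-1).reshape(-1,1,2).astype(float),K,f["D"]).reshape(h,w,2)
    d=f["depth"][...,None].astype(float); P=np.concatenate([p*d,d],-1)
    T=np.linalg.inv(f["camera_from_world"])
    return P@T[:3,:3].T+T[:3,3]
E
python3 - <<'E'
import pickle,cv2,numpy as np
from h import cloud
d=pickle.load(open("f0.pkl","rb"))
for n,boxes in dict(top=dict(tab=(205,215,235,245),blue=(220,210,375,265),handle=(325,205,350,270)),side=dict(tab=(240,140,275,158),blue=(235,180,350,300),handle=(265,155,330,190))).items():
    f=d[n];P=cloud(f);hsv=cv2.cvtColor(f["frame"],cv2.COLOR_RGB2HSV)
    H,S,V=[hsv[...,i].astype(int) for i in range(3)]
    for k,(a,b,c,e) in boxes.items():
        m=np.zeros(H.shape,bool);m[b:e,a:c]=1
        if k=="tab": m&=((H<8)|(H>172))&(S>150)
        if k=="blue": m&=(abs(H-108)<12)&(S>130)
        if k=="handle": m&=(V<60)
        m&=f["depth"]>0
        if k!="tab": m&= (P[...,2]<30) if k=="blue" else (P[...,2]>150)
        Q=P[m]; vv,uu=np.nonzero(m)
        print(n,k,m.sum(),"px",uu.mean().round(),vv.mean().round(),"med",np.median(Q,0).round(1),"lo",np.percentile(Q,2,axis=0).round(1),"hi",np.percentile(Q,98,axis=0).round(1))
        if k=="blue":
            print(cv2.minAreaRect(Q[:,:2].astype(np.float32)))
        if k=="handle" : 
            c=Q[:,:2].mean(0);w=np.linalg.svd(Q[:,:2]-c,full_matrices=0)[2][0];print("dir",w)
# obstacles: max height map near the jack from both
for n in("top","side"):
    Q=cloud(d[n]).reshape(-1,3)
    print(n)
    for x in range(350,800,50):
        row=[]
        for y in range(-300,400,50):
            q=Q[(abs(Q[:,0]-x-25)<25)&(abs(Q[:,1]-y-25)<25)]
            row.append(int(q[:,2].max()) if len(q) else -1)
        print(x,row)
E
```

```text
top tab 220 px 222.0 230.0 med [529.2 180.9 145.2] lo [512.  166.1 142.5] hi [544.9 194.7 148.1]
top blue 2145 px 302.0 238.0 med [5.06e+02 3.00e-01 1.02e+01] lo [ 475.6 -144.5    6.8] hi [563.5 181.3  13.8]
((519.2869262695312, 21.284454345703125), (342.7029113769531, 83.54487609863281), 86.5937728881836)
top handle 496 px 337.0 233.0 med [511.6 -60.5 242.4] lo [475.  -72.2 236.5] hi [553.9 -49.3 245.8]
dir [-0.99780911  0.06615877]
side tab 158 px 258.0 148.0 med [530.3 181.7 143.5] lo [508.8 165.1   8.1] hi [655.  377.  146.3]
side blue 2624 px 292.0 246.0 med [501.1 -32.3   8.6] lo [ 469.  -150.9    6.1] hi [556.5 172.6  12.2]
((517.3236694335938, 18.817718505859375), (345.77880859375, 88.43115234375), 86.81564331054688)
side handle 527 px 295.0 176.0 med [502.8 -71.  235. ] lo [469.7 -76.7 203.1] hi [553.7 -49.5 243.6]
dir [-0.99385997  0.11064518]
top
350 [4, 4, 6, 19, 59, 61, 6, 4, 5, 4, 4, 4, 27, 26]
400 [5, 4, 6, 25, 59, 60, 22, 22, 5, 4, 4, 25, 27, 14]
450 [5, 5, 10, 20, 246, 966, 105, 104, 14, 18, 4, 25, 27, 18]
500 [5, 5, 12, 19, 247, 240, 188, 152, 140, 149, 4, 4, 27, 22
[... 169 characters left out ...]
, 167, 108, 169, 170]
700 [65, 5, 5, 5, 5, 8, 309, 215, 222, 222, 169, 8, 168, 148]
750 [71, 64, 5, 4, 5, 24, 309, 233, 231, 221, 169, 78, 167, 150]
side
350 [2, 3, 2, 15, 57, 57, 1, 2, 1, 1, 2, 1, 24, 25]
400 [3, 2, 2, 23, 57, 58, 20, 19, 4, 1, 1, 23, 23, 13]
450 [3, 2, 10, 16, 244, 235, 101, 101, 133, 17, 1, 25, 23, 14]
500 [2, 3, 10, 17, 244, 200, 153, 148, 138, 146, 141, 2, 24, 222]
550 [2, 1, 9, 16, 244, 10, 11, 10, 132, 9, 1, 1, 2, 225]
600 [2, 2, 1, 17, 17, 2, 2, 220, 221, 220, 165, 106, 162, 211]
650 [2, 2, 1, 15, 16, 2, 301, 219, 207, 219, 165, 108, 163, 166]
700 [62, 1, 2, 1, 1, 3, 304, 219, 219, 219, -1, -1, 163, 145]
750 [69, 66, 1, 1, 1, 22, 305, 228, 227, 215, -1, -1, 169, 168]
```

Run:
```python
import cv2
a=cv2.imread("pics/side0.png")[110:310,160:380];cv2.imwrite("pics/side0c.png",cv2.resize(a,None,fx=2.8,fy=2.8,interpolation=2))
```

```text
(no output)
```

View pics/side0c.png

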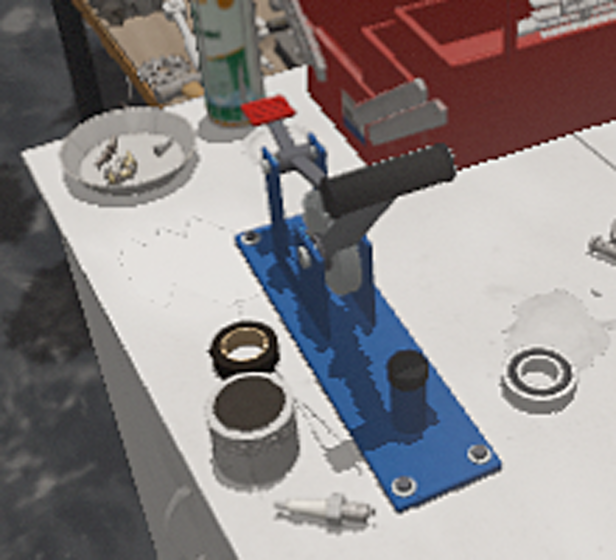

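Crop shows a grey object at full-image (300,148) behind the lever, probably toolbox contents. I'll check its depth while moving up and in.

Run:
```python
import pickle,numpy as np
from h import cloud
d=pickle.load(open("f0.pkl","rb"));P=cloud(d["side"])
for u,v in[(290,153),(300,150),(310,152),(300,142),(317,170),(283,205)]: print(u,v,P[v,u].round())
P=cloud(d["top"]);Q=P.reshape(-1,3)
q=Q[(Q[:,2]>130)&(Q[:,0]<640)&(Q[:,0]>300)&(Q[:,1]>0)&(Q[:,1]<450)]
for lo in range(0,450,30):
    s=q[(q[:,1]>=lo)&(q[:,1]<lo+30)&(q[:,0]>570)]
    if len(s): print(lo,s[:,0].min().round(),s[:,2].max().round())
```

```text
290 153 [639. 217.  69.]
300 150 [636. 154. 116.]
310 152 [634. 100. 142.]
300 142 [636. 152. 141.]
317 170 [547. -75. 234.]
283 205 [513.  14.  95.]
30 636.0 223.0
60 632.0 223.0
90 633.0 222.0
120 635.0 198.0
150 637.0 148.0
360 570.0 228.0
390 570.0 228.0
420 571.0 226.0
```

{"method": "servo_tool", "body": {"rows": [[[0, 0, 3], 0.1, 0], [[0, 0, 4], 0.12, 0], [[0, 1, 2], 0.12, 0], [[1, 3, 0], 0.12, 0], [[1, 3.5, 0], 0.12, 0]], "squeeze": 30}}

```text
clock: 0.57
eef_pos: [204.0, -523.2, 333.5]
tcp_rot: [3.139, 0.002, 0.883]
contact_force: [0.3, 1.5, 0.0]
opening: 0.3
```

{"method": "servo_tool", "body": {"rows": [[[1.6, 3.5, 0], 0.12, 0], [[1.6, 3.5, 0], 0.12, 0], [[1.6, 3.5, 0], 0.12, 0], [[1.6, 3.5, 0], 0.12, 0], [[1.6, 3.5, 0], 0.1, 0]]}}

```text
clock: 0.98
eef_pos: [284.1, -345.5, 332.1]
tcp_rot: [3.142, -0.0, 1.464]
contact_force: [1.9, -0.6, 0.3]
opening: 0.0
```

{"method": "servo_tool", "body": {"rows": [[[1.6, 3.5, 0], 0, 0], [[1.6, 3.5, 0], 0, 0], [[1.6, 3.5, 0], 0, 0], [[1.6, 3.5, 0], 0, 0], [[1.6, 3.5, 0], 0, 0]]}}

```text
clock: 1.4
eef_pos: [364.1, -170.5, 332.4]
tcp_rot: [3.141, 0.0, 1.458]
contact_force: [1.0, -0.8, -0.1]
opening: -0.001
```

{"method": "servo_tool", "body": {"rows": [[[1.6, 3.5, 0], 0, 0], [[1.6, 3.5, 0], 0, 0], [[1.6, 3.5, 0], 0, 0], [[1.6, 3.5, 0], 0, 0], [[1.6, 3.5, 0], 0, 0]]}}

```text
clock: 1.82
eef_pos: [444.2, 4.7, 332.4]
tcp_rot: [3.141, 0.0, 1.459]
contact_force: [1.5, -0.5, 0.5]
opening: 0.001
```

{"method": "servo_tool", "body": {"rows": [[[1.7, 3.5, 0], 0, 0], [[1.7, 3.5, 0], 0, 0], [[1.7, 3.5, 0], 0, 0], [[1.7, 3.5, 0], 0, 0], [[1.7, 3.5, 0], 0, 0]]}}

```text
clock: 2.23
eef_pos: [529.3, 179.7, 332.1]
tcp_rot: [-3.141, 0.0, 1.459]
contact_force: [0.6, -0.1, -0.1]
opening: 0.0
```

{"method": "servo_tool", "body": {"rows": [[[0, 0, -4], 0, 0], [[0, 0, -4], 0, 0], [[0, 0, -4], 0, 0], [[0, 0, -2], 0, 0], [[0, 0, 0], 0, 0]]}}

```text
clock: 2.65
eef_pos: [525.7, 176.8, 187.2]
tcp_rot: [-3.133, 0.004, 1.459]
contact_force: [-0.9, -0.6, 0.9]
opening: 0.002
```

Run:
```python
from rig import r, eyes
import cv2
print(r.sense())
for n,(a,b,c,d) in dict(side=(190,90,350,250),top=(150,150,310,310)).items():
    f=eyes.grab_frame(n); im=f["frame"][:,:,::-1]
    cv2.imwrite(f"pics/{n}1.png",cv2.resize(im[b:d,a:c],None,fx=3.5,fy=3.5,interpolation=2))
```

```text
{'clock': 2.65, 'qpos': array([3.21681628e-01, 3.09673284e-01, 1.83159058e+00, 1.25002186e-05,
       1.00928040e+00, 4.33391247e-01]), 'qvel': array([-2.69253226e-03, -5.87453455e-02, -7.58161006e-02, -5.60662970e-07,
        8.39976591e-02,  1.37462186e-04]), 'joint_efforts': array([ 1.63658098e-01, -5.33578455e+01, -3.14753079e+01,  4.46344377e-03,
       -1.10687401e+00,  1.53881497e-04]), 'eef_pos': array([525.67006648, 176.76789978, 187.21948175]), 'tcp_rot': array([-3.13346419,  0.00374965,  1.45909524]), 'contact_force': array([-0.91320124, -0.62820019,  0.87834436]), 'wrist_torque': array([-0.00356312,  0.00953488, -0.00051427]), 'opening': 0.002150462420907505}
```

View pics/side1.png

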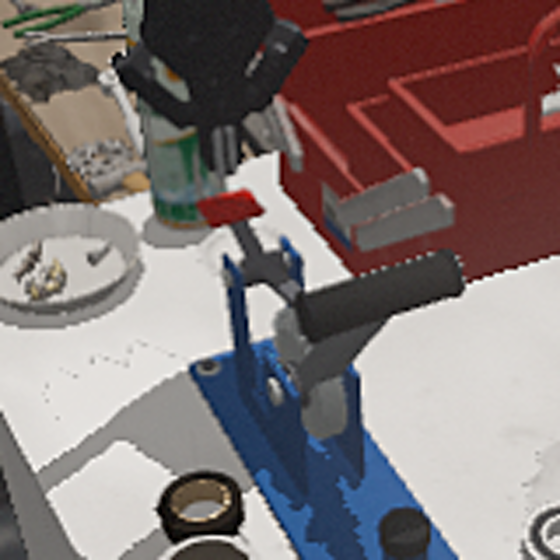

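View pics/top1.png

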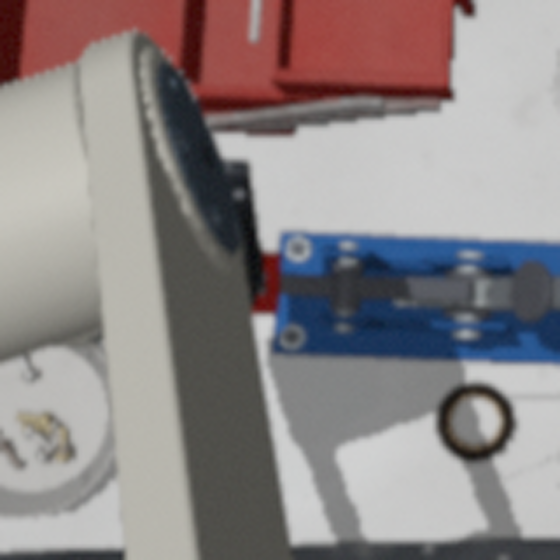

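Side view: the fingertips hang directly over the red tab, which is near crop (232,207). The top view is occluded by the forearm. Pressing down.

{"method": "servo_tool", "body": {"rows": [[[0, 0, -1.2], 0, 0], [[0, 0, -1.2], 0, 0], [[0, 0, -0.6], 0, 0], [[0, 0, -0.5], 0, 0], [[0, 0, -0.5], 0, 0]]}}

```text
clock: 3.17
eef_pos: [529.3, 178.3, 152.4]
tcp_rot: [3.141, -0.001, 1.458]
contact_force: [-1.6, 4.8, 6.0]
opening: 0.0
```

{"method": "servo_tool", "body": {"rows": [[[0, 0, -0.4], 0, 0], [[0, 0, -0.4], 0, 0], [[0, 0, -0.2], 0, 0], [[0, 0, 0], 0, 0]]}}

```text
clock: 3.5
eef_pos: [529.7, 178.9, 142.6]
tcp_rot: [3.14, -0.002, 1.458]
contact_force: [0.4, 4.0, 2.5]
opening: -0.0
```

{"method": "servo_tool", "body": {"rows": [[[0, 0, -0.3], 0, 0], [[0, 0, -0.3], 0, 0], [[0, 0, -0.1], 0, 0], [[0, 0, 0], 0, 0]]}}

```text
clock: 3.83
eef_pos: [530.2, 179.1, 138.8]
tcp_rot: [3.139, -0.003, 1.458]
contact_force: [-11.0, 3.3, 34.8]
opening: 0.004
```

{"method": "servo_tool", "body": {"rows": [[[0, 0, -0.2], 0, 0], [[0, 0, 0], 0, 0]]}}

```text
clock: 4.0
eef_pos: [530.4, 179.1, 138.2]
tcp_rot: [3.138, -0.003, 1.458]
contact_force: [-15.3, 2.1, 49.7]
opening: -0.001
```

The force rose sharply, so this looks like the end stop. I'll lift off and check.

{"method": "servo_tool", "body": {"rows": [[[0, 0, 1.5], 0, 0], [[0, 0, 3], 0, 0], [[0, 0, 4], 0, 0], [[0, 0, 4], 0, 0], [[0, 0, 4], 0, 0]]}}

```text
clock: 4.42
eef_pos: [528.6, 177.3, 299.9]
tcp_rot: [-3.141, 0.0, 1.459]
contact_force: [1.6, 0.6, 0.7]
opening: 0.001
```

{"method": "servo_tool", "body": {"rows": [[[-0.6, -4, 2], 0, 0], [[-0.6, -4, 0], 0, 0], [[-0.6, -4, 0], 0, 0], [[0, -4, 0], 0, 0], [[0, -4, 0], 0, 0]]}}

```text
clock: 4.83
eef_pos: [510.8, -21.0, 317.0]
tcp_rot: [3.141, 0.0, 1.459]
contact_force: [1.5, 0.3, 0.7]
opening: -0.004
```

Run:
```python
from rig import r, eyes
import cv2,numpy as np
from h import cloud
print(r.sense()["eef_pos"],r.sense()["contact_force"])
f=eyes.grab_frame("side"); im=f["frame"]
cv2.imwrite("pics/side2.png",cv2.resize(im[90:250,190:350,::-1],None,fx=3.5,fy=3.5,interpolation=2))
hsv=cv2.cvtColor(im,cv2.COLOR_RGB2HSV).astype(int);P=cloud(f)
m=((hsv[...,0]<8)|(hsv[...,0]>172))&(hsv[...,1]>150)&(abs(P[...,0]-530)<30)&(abs(P[...,1]-180)<35)
Q=P[m];c=Q.mean(0);print(m.sum(),c, np.linalg.svd(Q-c,full_matrices=0)[2][2],np.percentile(Q,[2,98],axis=0))
```

```text
[510.79124952 -21.03250975 317.04848426] [1.47821764 0.25500282 0.68249402]
59 [524.72945149 175.23078144 125.28020773] [-0.01070157 -0.27352091 -0.96180652] [[508.27727897 166.78156572 119.29433105]
 [544.34676139 191.81615894 129.08351079]]
```

View pics/side2.png

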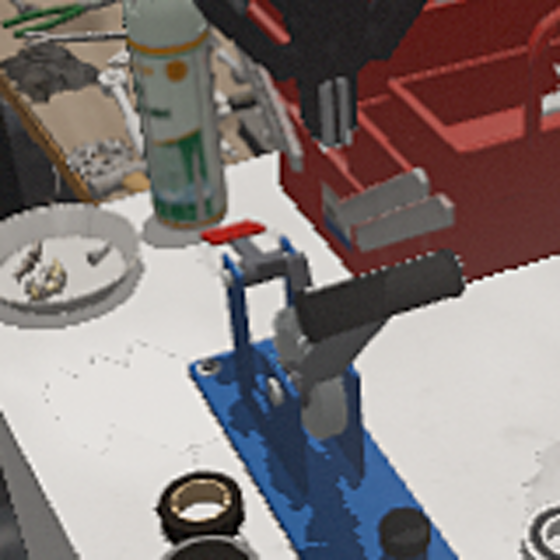

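Side view: the tab (crop (235,232)) has dropped and is tilted, its centre at z≈124, and it stays down. Now over the handle and along its arc.

{"method": "servo_tool", "body": {"rows": [[[0, -2.5, 0], 0, 0], [[0, -1.8, -2], 0, 0], [[0, 0, -2], 0, 0], [[0, 0, -1], 0, 0], [[0, 0, 0], 0, 0]]}}

```text
clock: 5.3
eef_pos: [510.0, -62.2, 264.4]
tcp_rot: [-3.137, -0.0, 1.458]
contact_force: [0.3, 0.4, -0.4]
opening: -0.003
```

{"method": "servo_tool", "body": {"rows": [[[0, -0.2, -0.5], 0, 0], [[0, -0.4, -0.5], 0, 0], [[0, -0.5, -0.6], 0, 0], [[0, -0.5, -0.5], 0, 0], [[0, 0, 0], 0, 0]]}}

```text
clock: 5.72
eef_pos: [511.8, -79.9, 246.7]
tcp_rot: [3.14, 0.003, 1.46]
contact_force: [-3.2, -5.9, 7.5]
opening: -0.001
```

{"method": "servo_tool", "body": {"rows": [[[0, -0.5, -0.8], 0, 0], [[-0.1, -0.5, -0.8], 0, 0], [[0, -0.5, -0.8], 0, 0], [[-0.1, -0.5, -0.9], 0, 0], [[0, 0, 0], 0, 0]]}}

```text
clock: 6.13
eef_pos: [510.6, -107.1, 216.6]
tcp_rot: [3.136, 0.016, 1.462]
contact_force: [-13.5, -44.0, 28.8]
opening: -0.0
```

```bash
cat > look.py <<'E'
import sys
from rig import r, eyes
import cv2
s=r.sense();print(s["eef_pos"],s["contact_force"])
f=eyes.grab_frame("side"); im=f["frame"]
cv2.imwrite(sys.argv[1],cv2.resize(im[110:310,200:400,::-1],None,fx=2.9,fy=2.9,interpolation=2))
E
python3 look.py pics/side3.png
```

```text
[ 510.64006559 -107.05918713  216.55405239] [-13.52818944 -43.96380168  28.83724694]
```

View pics/side3.png

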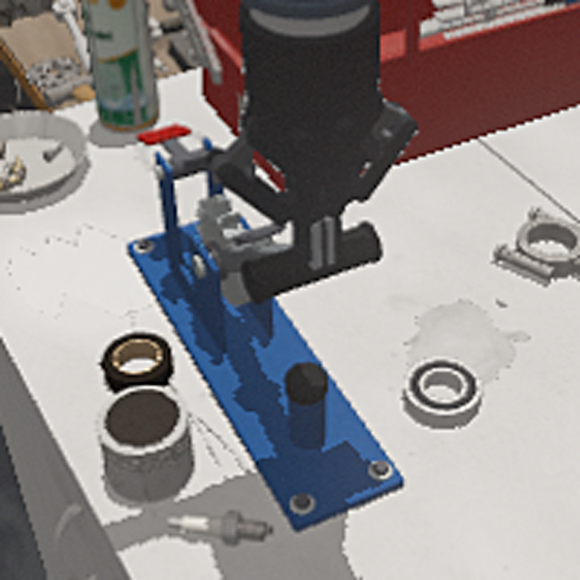

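The reaction is radial (along the arm): the tip has slid to the outboard face of the handle, near crop (320,245). Back off and re-measure.

{"method": "servo_tool", "body": {"rows": [[[0, -0.4, 0.4], 0, 0], [[0, 0, 2], 0, 0], [[0, 0, 3], 0, 0], [[0, 0, 1], 0, 0], [[0, 0, 0], 0, 0]]}}

```text
clock: 6.6
eef_pos: [511.3, -102.7, 279.8]
tcp_rot: [3.136, 0.001, 1.459]
contact_force: [-0.1, 0.6, 0.1]
opening: -0.0
```

```bash
cat > meas.py <<'E'
import sys
from rig import r, eyes
import cv2,numpy as np
from h import cloud
s=r.sense();print(s["eef_pos"],s["contact_force"])
for n in("side","top"):
    f=eyes.grab_frame(n); im=f["frame"];P=cloud(f)
    if n=="side": cv2.imwrite(sys.argv[1],cv2.resize(im[110:310,200:400,::-1],None,fx=2.9,fy=2.9,interpolation=2))
    V=im.max(2)
    zmax=float(sys.argv[2])
    # bar ends beyond the arm/fingers: across-jack |offset| 22..38 from the axis
    off=P[...,0]-518.3-(P[...,1]-20)*0.07
    m=(V<70)&(abs(off)<42)&(abs(off)>20)&(P[...,1]<-35)&(P[...,1]>-170)&(P[...,2]>60)&(P[...,2]<zmax)
    Q=P[m]
    if len(Q):
        print(n,m.sum(),"y",np.percentile(Q[:,1],[2,50,98]).round(),"z",np.percentile(Q[:,2],[2,50,98]).round())
E
python3 meas.py pics/side4.png 255
```

```text
[ 511.32272474 -102.69906587  279.78448014] [-0.14364277  0.63715084  0.12986896]
side 313 y [-113. -106.  -89.] z [187. 202. 207.]
```

View pics/side4.png

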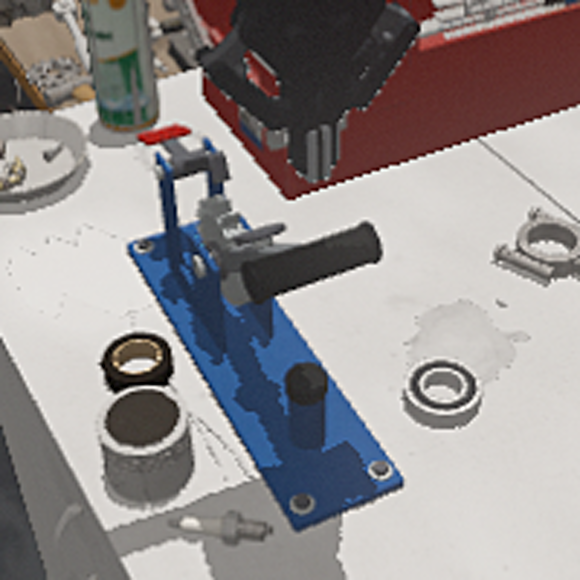

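Handle is at about y −99, centre z 195 (angle ≈0.64, past the teeth). The pawl tab is still down. Repositioning over its middle.

{"method": "servo_tool", "body": {"rows": [[[-0.1, 0.6, -1.5], 0, 0], [[0, 0, -1.5], 0, 0], [[0, 0, -1.5], 0, 0], [[0, 0, 0], 0, 0], [[0, 0, 0], 0, 0]]}}

```text
clock: 7.12
eef_pos: [507.3, -95.9, 230.1]
tcp_rot: [-3.138, -0.0, 1.459]
contact_force: [0.2, -0.2, 0.3]
opening: -0.001
```

{"method": "servo_tool", "body": {"rows": [[[0, 0, -0.8], 0, 0], [[0, -0.1, -0.6], 0, 0], [[0, -0.4, -0.6], 0, 0], [[0, -0.4, -0.6], 0, 0], [[0, 0, 0], 0, 0]]}}

```text
clock: 7.53
eef_pos: [508.5, -106.4, 205.5]
tcp_rot: [3.141, 0.001, 1.459]
contact_force: [0.5, 0.2, -0.1]
opening: -0.002
```

```bash
python3 meas.py pics/side5.png 240
```

```text
[ 508.48032851 -106.42527761  205.53739663] [ 0.53771509  0.17251504 -0.06884576]
side 317 y [-121. -115.  -98.] z [175. 189. 195.]
```

View pics/side5.png

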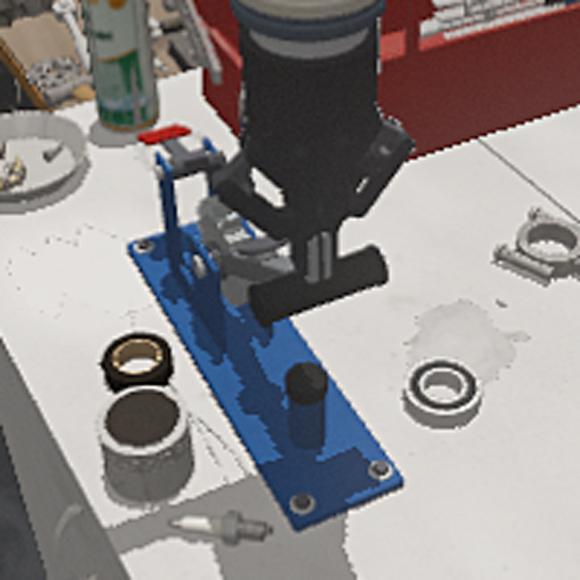

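Handle moves properly under the tip (top at z≈195, tip on its middle). Continuing.

{"method": "servo_tool", "body": {"rows": [[[0, -0.3, -0.6], 0, 0], [[0, -0.3, -0.6], 0, 0], [[0, -0.3, -0.6], 0, 0], [[0, -0.3, -0.7], 0, 0], [[0, 0, 0], 0, 0]]}}

```text
clock: 8.05
eef_pos: [508.5, -118.5, 180.4]
tcp_rot: [3.141, 0.002, 1.459]
contact_force: [0.5, -0.1, -0.0]
opening: 0.0
```

{"method": "servo_tool", "body": {"rows": [[[0, -0.3, -0.8], 0, 0], [[0, -0.3, -0.8], 0, 0], [[0, -0.3, -0.9], 0, 0], [[0, -0.2, -0.9], 0, 0], [[0, 0, 0], 0, 0]]}}

```text
clock: 8.47
eef_pos: [508.6, -129.1, 145.9]
tcp_rot: [3.141, 0.001, 1.459]
contact_force: [1.0, 0.0, -0.4]
opening: -0.002
```

{"method": "servo_tool", "body": {"rows": [[[0, -0.1, -0.8], 0, 0], [[0, -0.1, -0.8], 0, 0], [[0, -0.1, -0.8], 0, 0], [[0, 0, -0.8], 0, 0], [[0, 0, 0], 0, 0]]}}

```text
clock: 8.88
eef_pos: [508.7, -131.5, 114.0]
tcp_rot: [3.141, 0.0, 1.459]
contact_force: [0.4, 0.9, -0.0]
opening: -0.0
```

{"method": "servo_tool", "body": {"rows": [[[0, 0, -0.3], 0, 0], [[0, 0, -0.2], 0, 0], [[0, 0, 0], 0, 0]]}}

```text
clock: 9.13
eef_pos: [508.7, -131.4, 109.9]
tcp_rot: [3.141, 0.0, 1.459]
contact_force: [0.6, -1.2, 1.7]
opening: -0.002
```

{"method": "servo_tool", "body": {"rows": [[[0, 0, -0.2], 0, 0], [[0, 0, 0], 0, 0]]}}

```text
clock: 9.3
eef_pos: [508.8, -131.4, 108.6]
tcp_rot: [3.141, 0.0, 1.459]
contact_force: [-3.3, -1.9, 11.1]
opening: -0.001
```

{"method": "servo_tool", "body": {"rows": [[[0, 0, -0.2], 0, 0], [[0, 0, 0], 0, 0]]}}

```text
clock: 9.47
eef_pos: [509.0, -131.5, 108.0]
tcp_rot: [3.14, 0.0, 1.459]
contact_force: [-7.6, -1.7, 28.5]
opening: -0.003
```

On the stop (force 28 N at TCP z 108, as predicted). Press slightly more, then lift clear and check.

{"method": "servo_tool", "body": {"rows": [[[0, 0, -0.1], 0, 0], [[0, 0, 0], 0, 0], [[0, 0, 1], 0, 0], [[0, 0, 3], 0, 0], [[0, 0, 4], 0, 0]]}}

```text
clock: 9.88
eef_pos: [506.1, -130.2, 183.2]
tcp_rot: [-3.136, -0.002, 1.459]
contact_force: [0.5, -0.3, -0.1]
opening: 0.0
```

{"method": "servo_tool", "body": {"rows": [[[0, 0, 4], 0, 0], [[0, -2, 4], 0, 0], [[0, -4, 1], 0, 0], [[0, -4, 0], 0, 0], [[0, -4, 0], 0, 0]]}}

```text
clock: 10.3
eef_pos: [508.9, -270.8, 273.7]
tcp_rot: [3.139, 0.0, 1.46]
contact_force: [0.2, 0.5, -1.0]
opening: 0.0
```

{"method": "servo_tool", "body": {"rows": [[[-2, -3.5, 0], 0, 0], [[-2, -3.5, 0], 0, 0], [[-2, -3.5, 0], 0, 0], [[-2, -3, 0], 0, 0], [[0, 0, 0], 0, 0]]}}

```text
clock: 10.72
eef_pos: [425.2, -408.9, 271.7]
tcp_rot: [-3.14, 0.001, 1.455]
contact_force: [-0.9, 0.2, 0.5]
opening: -0.001
```

Run:
```python
from rig import r, eyes
import cv2,numpy as np,pickle
from h import cloud
s=r.sense();print(s["eef_pos"],s["contact_force"])
d=pickle.load(open("f0.pkl","rb"))
for n in("side","top"):
    f=eyes.grab_frame(n); im=f["frame"];P=cloud(f)
    b=(110,310,200,400) if n=="side" else (150,310,170,410)
    pair=[cv2.resize(x[b[0]:b[1],b[2]:b[3],::-1],None,fx=1.9,fy=1.9,interpolation=2) for x in(d[n]["frame"],im)]
    cv2.imwrite(f"pics/{n}9.png",(np.hstack if n=="side" else np.vstack)(pair)[:600])
    hsv=cv2.cvtColor(im,cv2.COLOR_RGB2HSV).astype(int)
    m=((hsv[...,0]<8)|(hsv[...,0]>172))&(hsv[...,1]>150)&(abs(P[...,0]-530)<30)&(abs(P[...,1]-180)<35)
    Q=P[m];c=Q.mean(0);print(n,"tab",m.sum(),c.round(1),np.linalg.svd(Q-c,full_matrices=0)[2][2].round(3))
    off=P[...,0]-518.3-(P[...,1]-20)*0.07
    m=(im.max(2)<70)&(abs(off)<42)&(abs(off)>20)&(P[...,1]<-90)&(P[...,1]>-170)&(P[...,2]>60)
    Q=P[m];print("handle",m.sum(),np.percentile(Q,[2,50,98],axis=0).round(1).tolist())
    # change map on bystanders
    P0=cloud(d[n])
    for k,(x,y) in dict(tape=0,piston=0).items() if 0 else []: pass
```

```text
[ 425.24550072 -408.9453044   271.67690074] [-0.91395532  0.18185846  0.46679384]
side tab 59 [524.7 175.  125.4] [0.004 0.245 0.969]
handle 282 [[465.6, -148.4, 79.8], [485.1, -140.2, 93.5], [547.5, -124.6, 97.9]]
top tab 170 [528.5 182.3 124.7] [-0.016 -0.364 -0.931]
handle 179 [[468.7, -142.1, 88.7], [528.3, -129.9, 96.5], [549.4, -119.5, 100.9]]
```

View pics/side9.png

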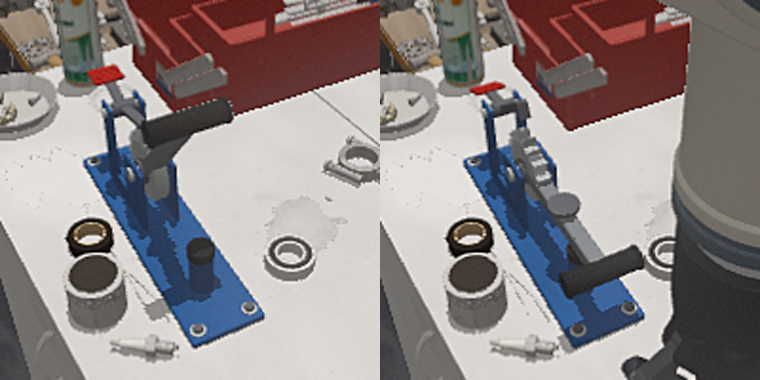

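View pics/top9.png

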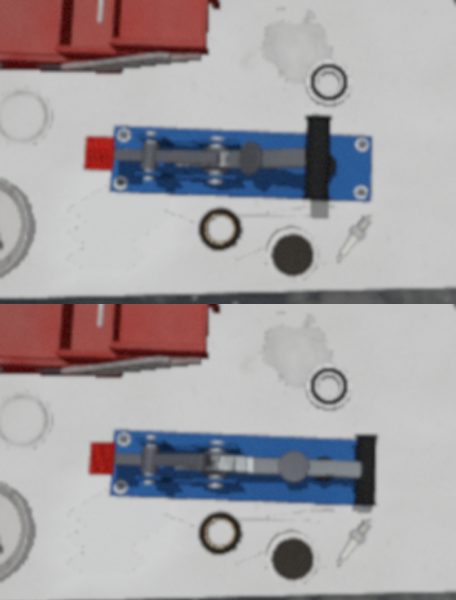

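The before/after views show the arm level on the stop, the tab down, and tape, piston, plug and bearing where they were. Handing in.

```bash
python3 -c "
from rig import r
print(r.sign_off())"
```

```text
the job is handed in; nothing more can be done
None
```

The job is handed in. The pawl is free and the lever arm lies on the rubber stop.

- **Pawl:** I pressed the red tab down with the closed fingertips until it met its end stop, at about 50 N. In the last pictures the tab is still down, at z ≈ 125 mm against about 145 mm at the start. I estimate the pawl angle at about 0.36 rad from that drop; the fitted tilt of the tab face gave 0.25 rad (side camera) and 0.37 rad (top camera), so the two disagree somewhat.
- **Lever arm:** I pushed the cross handle down along its arc until the stop pushed back, with 28 N at the last reading and then 1 mm more. The handle's top measures 98–101 mm, so its centre is about 85–88 mm, as expected on the stop.
- **A slip on the way:** during the first push the fingertips slid to the outer side of the handle, with about 54 N at the wrist. I lifted off, repositioned over the handle's middle and pushed it the rest of the way.
- **Loose parts:** the before/after top view shows the piston, tape, spark plug and bearing where they were, judged by eye. The robot ended clear of everything at about 10.8 s.

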